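# Load an air duct into the part-present check fixture and clamp it

### The arm

A 6-joint arm with a two-finger parallel gripper is mounted at the origin on a cart in front of the work surface, level with it; the furniture and walls round the work are solid. World frame = base frame: x ahead of the robot, y to its left, z up, the work surface at z = 0. Lengths are in m, angles in rad, forces in N, time in s.
With the tool pointing down it reaches from about 0.275 to 0.825 m from the base axis. Payload 4.9 kg.
Tool frame: the origin (TCP) lies midway between the tips of the shut fingers; the grasp point (between the pads) lies 19 mm behind it (bot.grip_depth is the distance from the TCP to the grasp point, in m); z points along the fingers, y is the line along which they close (so a half turn about z gives the same grasp; the last joint's range is limited). The gripper opens to 85 mm and grips with 20 to 120 N. Pads are 22 mm wide; open, the fingers measure 114 mm over their backs; the gripper's body (76 mm by 85 mm) begins 54 mm behind the grasp point. The pads swing forward as they close: fully open they stand 13 mm farther back than shut.
Start: joints at [-1.234, 0.326, -0.193, 1.052, 0, 1.437], TCP at [0.249, -0.49, 0.231] pointing down, gripper open.
Joint ranges: [-2.65, 2.65], [-0.97, 1.79], [-1.3, 1.35], [-1.93, 2.1], [-1.47, 1.37], [-3.14, 3.14]. Speed limits (rad/s): [2.57, 2.57, 3.14, 3.14, 3.14, 3.14].

### API

Orientations are given as a unit quaternion [w, x, y, z].
In Python, from cell import bot gives the robot as it stands. Calls block until the motion is done:
- bot.move_pose(position, orientation): joint-space move of the TCP to a pose.
- bot.move_linear(position, speed=0.15, rotation=None, until_force=None): straight line of the TCP; rotation=None keeps the orientation; speed is the mean speed in m/s. With until_force (N) it stops when the force on the tool has changed by that much, and returns True; else False.
- bot.goto_joints(angles): joint-space move.
- bot.set_gripper(opening, grasp_force=None): opening from 0.0 (shut) to 1.0 (fully open); grasp_force is the grip in N (None keeps the last); returns when the fingers have stopped.
- bot.wait(seconds).
- bot.solve_ik(position, orientation): joint angles nearest the present ones, or None.
- bot.camera(name): name is "side" or "top"; returns the picture (420x560x3 uint8, red, green, blue); there is no depth.
- bot.calibration(name): a dict with "mtx" (3x3 intrinsics, pixels), "extrinsics" (4x4, takes a point from world to camera coordinates). Camera axes: x right, y down, z forward; pixel columns grow to the right and rows downward; lengths in m; the calibration is good to about 2 mm. A picture is of the moment at which its call begins. calibration takes no time and is no camera call.
A pose or a line that the arm cannot do raises bot.PlanningError and nothing moves.
- bot.close_job(): hands the job in; it is judged then, once.
Trained networks look in the newest picture that a camera, given by its name, has taken for a name from the list of things; names that differ only in an ending like _2 or _b are one class to them, and where a whole thing is asked for, a point or a joint stands for the part that bears it (a point fixed in the world has none). Each returns a list of dicts, best first, with "confidence" (0 to 1); they miss things now and then, are a little off and sometimes report something else, mostly with a low value. They report only what shows in the picture. A call takes as long as a camera call. They do not tell look-alikes from the thing itself.
- bot.search_frame(camera, thing): "bbox" ([left, top, width, height] in pixels, round what is visible of it).
Readings, each from a call of its own:
- bot.read_clock(): time.
- bot.read_joint_positions(): joint angles.
- bot.read_joint_vel(): joint speeds.
- bot.read_joint_efforts(): joint torques, N m.
- bot.read_position(): TCP position.
- bot.read_tool_rot(): TCP orientation.
- bot.read_ft_force(): force on the tool from outside, world axes, zero at the start.
- bot.read_moment(): the same for the moment, N m.
- bot.read_gripper_width(): opening from 0.0 (shut) to 1.0 (fully open).
- bot.read_finger_force(): force on a finger pad.
Only numpy, scipy, OpenCV 4.12 (cv2) and the standard library are available. Lean on these libraries where they do the work, as an engineer would, in place of code of your own. Each camera call takes 0.05 s, during which the arm holds its last target. There are 200 camera calls.

### The job

Stand the single air duct gently, foam flange down, in the check fixture between its locating pins so that its flange sits over the spring plunger of the part-present switch; do not drop it in. Then lay the toggle clamp's handle all the way down, past dead centre, so that the clamp foot holds the duct flat and the plunger stays pressed. Leave the nippers, the tally counter and the screwdriver where they are.

Things in the scene. Friction and masses are not known exactly. Their poses are not given: they have to be found in the camera images.
- duct: The one black air duct standing alone right of the fixture (three more in a row at the back are not used). 0.12 kg, open mouth up, foam flange down. Origin: centre of underside; z up, y along its long side. Flange 82 (x) by 132 (y), 12 high; above it the body is 68 by 118 outside, up to 110 high, walls 5 thick: hold it across the 68 or by a wall. Either way round is right.
- fixture: Grey metal plate 130 (x) by 250 (y), 20 thick, fixed to the bench. Origin: on the bench under the nest's centre; z up; y along the nest's long side toward the clamp; plate from y = -85 to +165. The clamp's bracket stands at y = 98 to 154; its open arm and foot stay clear of a duct lowered straight down with its y along the fixture's y.
- nest (a point): Nest centre on the plate's upper face, 20 above the bench; axes as the fixture's. The duct's origin belongs here. Eight upright steel locating pins, 10 thick, 26 high, tapered over the top 10, stand round it and leave the flange about 1.5 of play on every side.
- toggle_lever (a joint): Clamp handle, rad: 0 = open, handle 86 degrees above level, upright; grows as it swings away from the nest and down; 1.50 = stop, handle level, pointing along fixture +y. The linked clamp arm swings down onto the flange's end. Dead centre at 1.37; past it the clamp locks by itself. Stays where left; takes about 1 to 4 N at the grip. Starts at 0 to 0.15.
- handle_pivot (a point): Hinge axis of the clamp handle, parallel to the fixture's x, 138 along the fixture's y from its origin and 57 above the bench.
- handle_grip (a point): Point on the handle's centre line, 85 from its hinge axis; moves with it. The black rubber sleeve, 18 wide (along fixture x) and 14 thick, runs from 42 to 110 from the hinge axis. Fingers pinching it across the 18 mm let it turn between them as it swings.
- sense_plunger (a joint): Steel spring plunger of the part-present switch, 8 thick, in the plate at fixture (0, +60), under the middle of the flange's clamp end. 0 = stands out 5 mm; 0.005 = pressed flush by a duct lying flat; the switch makes at 0.0035 m. Its spring (1.5 to 3 N) lifts that end of a loose duct; only the clamp holds it down.
- counter: Tally counter, round, 46 across, 32 high, on the bench near the robot; bystander. Origin: centre of its underside.
- nipper: Nippers lying on the bench beyond the fixture, 62 by 140, 16 high; bystander. Origin: centre of the underside.
- screwdriver: Screwdriver lying on the bench beyond the duct, 29 by 189, 28 high; bystander. Origin: centre of the underside.
There are look-alikes about, which are no part of the job. What is shaped like the duct but purple or red is not meant.

How it is judged:
By the outcome, as a careful person would: the job done as asked, in the order asked, and still so for the second after the job is handed in, with the robot touching nothing.
It also fails if it takes over 58 s, if anything falls off the work surface, if the arm or the gripper's body presses on something with over 40 N, if the wrist force passes 120 N, or if a joint passes its speed limit or range.

## Working session

There is one attempt and no reset: what is moved stays moved. The work goes in short steps, each a Python script; the robot and the scene stay as the last script left them, time stands still between calls to the robot, and variables do not carry over. Pictures are saved under pics/ and viewed, at most 10 in all, crops included, and the job is handed in when it is done.

```bash
mkdir -p pics
python3 - <<'E'
from cell import bot
import cv2,numpy as np
for c in("top","side"):
    im=bot.camera(c); cv2.imwrite(f"pics/{c}0.png",im[:,:,::-1])
    k=bot.calibration(c); print(c,np.round(k["mtx"],1).tolist(),np.round(k["extrinsics"],4).tolist())
    for t in("duct","fixture","toggle_lever","sense_plunger","counter","nipper","screwdriver"):
        print(t,[(np.round(d["bbox"]).tolist(),round(d["confidence"],2)) for d in bot.search_frame(c,t)][:6])
print(bot.read_clock(),bot.grip_depth)
E
```

```text
top [[396.9, 0.0, 278.8], [0.0, 396.9, 207.3], [0.0, 0.0, 1.0]] [[-0.0054, -1.0, -0.0036, -0.222], [-0.9762, 0.0061, -0.217, 0.5496], [0.217, 0.0023, -0.9762, 1.3093], [0.0, 0.0, 0.0, 1.0]]
duct [([125.0, 250.0, 48.0, 34.0], 0.9), ([280.0, 211.0, 40.0, 27.0], 0.82), ([396.0, 213.0, 45.0, 42.0], 0.7), ([158.0, 185.0, 80.0, 56.0], 0.51)]
fixture [([155.0, 186.0, 84.0, 53.0], 0.7)]
toggle_lever [([157.0, 190.0, 10.0, 7.0], 0.61)]
sense_plunger [([255.0, 260.0, 15.0, 15.0], 0.29)]
counter [([255.0, 262.0, 15.0, 14.0], 0.65)]
nipper [([212.0, 154.0, 33.0, 11.0], 0.73)]
screwdriver [([263.0, 157.0, 48.0, 7.0], 0.49)]
side [[448.4, 0.0, 280.8], [0.0, 448.4, 202.7], [0.0, 0.0, 1.0]] [[-0.9396, -0.3421, 0.0139, 0.4247], [-0.1751, 0.4452, -0.8781, 0.3059], [0.2942, -0.8275, -0.4782, 1.0677], [0.0, 0.0, 0.0, 1.0]]
duct [([274.0, 299.0, 49.0, 80.0], 0.94), ([324.0, 150.0, 36.0, 39.0], 0.89), ([287.0, 191.0, 30.0, 50.0], 0.78)]
fixture [([188.0, 253.0, 100.0, 75.0], 0.61)]
toggle_lever [([201.0, 264.0, 14.0, 34.0], 0.56), ([187.0, 255.0, 101.0, 74.0], 0.55)]
sense_plunger []
counter [([327.0, 248.0, 17.0, 22.0], 0.67)]
nipper [([175.0, 240.0, 32.0, 31.0], 0.82)]
screwdriver [([218.0, 213.0, 13.0, 22.0], 0.76)]
0.8 0.0187
```

View pics/top0.png

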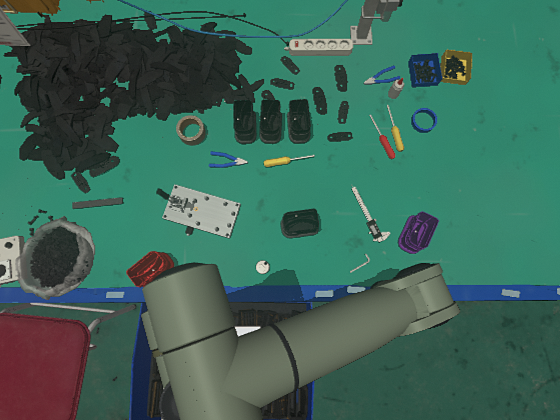

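View pics/side0.png

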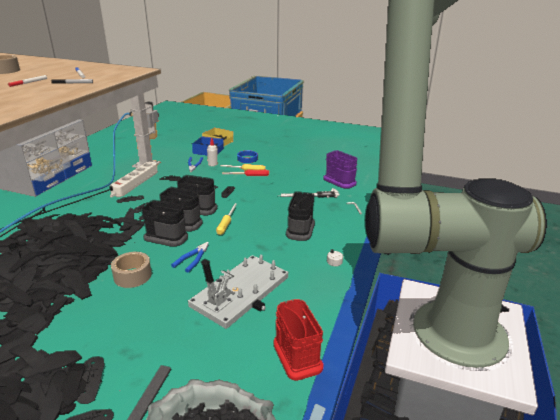

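The duct candidates in the top view are:
- black, standing alone, at (300,223)
- purple at (417,231)
- red at (152,267)
- three black in the back row at (245,120), (272,120) and (300,120)

I choose the one at (300,223), which stands right of the fixture at (200,210). The clamp is at the fixture's left end. Next I fit the poses and check a close crop.

```bash
cat > h.py <<'E'
import cv2,numpy as np
from scipy.optimize import minimize
from cell import bot
S=8
def proj(c,P):
    k=bot.calibration(c); E=k["extrinsics"]; q=(np.asarray(P)@E[:3,:3].T+E[:3,3])@k["mtx"].T
    return q[:,:2]/q[:,2:]
def box(x0,x1,y0,y1,z0,z1): return np.array([[x,y,z] for x in(x0,x1) for y in(y0,y1) for z in(z0,z1)])
DUCT=[box(-.041,.041,-.066,.066,0,.012),box(-.034,.034,-.059,.059,.012,.110)]
FIX=[box(-.065,.065,-.085,.165,0,.02)]
def place(P,p,z=0):
    c,s=np.cos(p[2]),np.sin(p[2]); return P@np.array([[c,s,0],[-s,c,0],[0,0,1]])+[p[0],p[1],z]
def sil(c,parts,p,roi,fill=True):
    x,y,w,h=roi; m=np.zeros((h*S,w*S),np.uint8)
    for P in parts:
        q=(proj(c,place(P,p))-[x,y]+.5)*S-.5
        cv2.fillConvexPoly(m,np.round(cv2.convexHull(q.astype(np.float32))*16).astype(np.int32),1,shift=4)
    return m
def crop(im,roi):
    x,y,w,h=roi; return cv2.resize(im[y:y+h,x:x+w],None,fx=S,fy=S,interpolation=cv2.INTER_CUBIC)
def fit(parts,masks,rois,p0):
    def cost(u):
        p=np.array([u[0],u[1],u[2]*10]); o=0
        for c in masks:
            m=sil(c,parts,p,rois[c]); o+=1-(m&masks[c]).sum()/(m|masks[c]).sum()
        return o
    u0=np.array([p0[0],p0[1],p0[2]/10]); s=np.vstack([u0,u0+[.012,0,0],u0+[0,.012,0],u0+[0,0,.012]])
    for _ in range(2):
        r=minimize(cost,u0,method="Nelder-Mead",options=dict(initial_simplex=s,xatol=1e-5,fatol=1e-5)); s=r.x+(s-s[0])*.3; u0=r.x
    return np.array([r.x[0],r.x[1],r.x[2]*10]),r.fun
def ground(c,uv,z):
    k=bot.calibration(c); E=k["extrinsics"]; R=E[:3,:3]; C=-R.T@E[:3,3]
    d=R.T@np.linalg.inv(k["mtx"])@[uv[0],uv[1],1]; return C+d*(z-C[2])/d[2]
def largest(m):
    m=cv2.morphologyEx(m.astype(np.uint8),cv2.MORPH_CLOSE,np.ones((25,25)))
    n,l,st,_=cv2.connectedComponentsWithStats(m); m=(l==1+np.argmax(st[1:,4])).astype(np.uint8)
    cs,_=cv2.findContours(m,cv2.RETR_EXTERNAL,cv2.CHAIN_APPROX_NONE); return cv2.drawContours(m,cs,-1,1,-1)
E
cat > fit.py <<'E'
from h import *
I={c:cv2.imread(f"pics/{c}0.png") for c in("top","side")}
RD={"top":(272,200,56,46),"side":(280,185,44,60)}; RF={"top":(148,176,100,68),"side":(182,245,112,85)}
out=[]
for name,parts,R,p0 in(("duct",DUCT,RD,None),("fix",FIX,RF,None)):
    M={}
    for c in R:
        im=crop(I[c],R[c]).astype(int); b,g,r=im[...,0],im[...,1],im[...,2]
        green=(g-r)>.35*g  # bench, lit or in shadow
        m=~green&((im.max(2)<75) if name=="duct" else (r>95)); M[c]=largest(m)
    x,y,w,h=R["top"]; ys,xs=np.nonzero(M["top"])
    g=ground("top",(xs.mean()/S+x,ys.mean()/S+y),.05 if name=="duct" else .02)
    g0=[g[0],g[1]-(.04 if name=="fix" else 0),0 if name=="duct" else -.15]
    for cams in(("top","side"),("top",),("side",)):
        p,f=fit(parts,{c:M[c] for c in cams},R,g0); print(name,cams,np.round(p,4),round(f,3))
        if len(cams)==2: best=p
    for c in R:
        im=crop(I[c],R[c])
        cv2.drawContours(im,cv2.findContours(M[c],0,1)[0],-1,(0,255,255),1)
        cv2.drawContours(im,cv2.findContours(sil(c,parts,best,R[c]),0,1)[0],-1,(255,0,255),1)
        out.append(cv2.resize(im,(int(im.shape[1]*290/im.shape[0]),290)))
row=lambda a:cv2.copyMakeBorder(np.hstack(a),0,0,0,800-sum(i.shape[1] for i in a),0)
cv2.imwrite("pics/fit0.png",np.vstack([row(out[:2]),row(out[2:])]))
E
python3 fit.py
```

```text
duct ('top', 'side') [ 0.4941 -0.2995  0.2249] 0.309
duct ('top',) [ 0.4954 -0.2956  0.1105] 0.198
duct ('side',) [ 0.4947 -0.3022  0.2268] 0.101
fix ('top', 'side') [ 0.537   0.0135 -0.2939] 0.067
fix ('top',) [ 0.5381  0.0144 -0.2969] 0.022
fix ('side',) [ 0.5363  0.0131 -0.2921] 0.036Traceback (most recent call last):
  File "fit.py", line 23, in <module>
    cv2.imwrite("pics/fit0.png",np.vstack([row(out[:2]),row(out[2:])]))
                                                        ~~~^^^^^^^^^
  File "fit.py", line 22, in <lambda>
    row=lambda a:cv2.copyMakeBorder(np.hstack(a),0,0,0,800-sum(i.shape[1] for i in a),0)
                 ~~~~~~~~~~~~~~~~~~^^^^^^^^^^^^^^^^^^^^^^^^^^^^^^^^^^^^^^^^^^^^^^^^^^^^^
cv2.error: OpenCV(4.12.0) /io/opencv/modules/core/src/copy.cpp:1160: error: (-215:Assertion failed) top >= 0 && bottom >= 0 && left >= 0 && right >= 0 && _src.dims() <= 2 in function 'copyMakeBorder'
```

```bash
sed -i 's/290\/im.shape\[0\]),290/280\/im.shape[0]),280/' fit.py; python3 fit.py
```

```text
Traceback (most recent call last):
  File "fit.py", line 15, in <module>
    p,f=fit(parts,{c:M[c] for c in cams},R,g0); print(name,cams,np.round(p,4),round(f,3))
        ~~~^^^^^^^^^^^^^^^^^^^^^^^^^^^^^^^^^^^
  File "h.py", line 29, in fit
    r=minimize(cost,u0,method="Nelder-Mead",options=dict(initial_simplex=s,xatol=1e-5,fatol=1e-5)); s=r.x+(s-s[0])*.3; u0=r.x
  File "h.py", line 25, in cost
    m=sil(c,parts,p,rois[c]); o+=1-(m&masks[c]).sum()/(m|masks[c]).sum()
  File "h.py", line 16, in sil
    q=(proj(c,place(P,p))-[x,y]+.5)*S-.5
       ~~~~^^^^^^^^^^^^^^
  File "h.py", line 6, in proj
    k=bot.calibration(c); E=k["extrinsics"]; q=(np.asarray(P)@E[:3,:3].T+E[:3,3])@k["mtx"].T
ValueError: time passes only in moves, steps and waits
```

```bash
sed -i 's/bot.calibration(c)/CAL[c]/; s/^S=8/S=8\nCAL={c:bot.calibration(c) for c in ("top","side")}/' h.py; python3 fit.py
```

```text
duct ('top', 'side') [ 0.4941 -0.2995  0.2249] 0.309
duct ('top',) [ 0.4954 -0.2956  0.1105] 0.198
duct ('side',) [ 0.4947 -0.3022  0.2268] 0.101
fix ('top', 'side') [ 0.537   0.0135 -0.2939] 0.067
fix ('top',) [ 0.5381  0.0144 -0.2969] 0.022
fix ('side',) [ 0.5363  0.0131 -0.2921] 0.036
```

View pics/fit0.png

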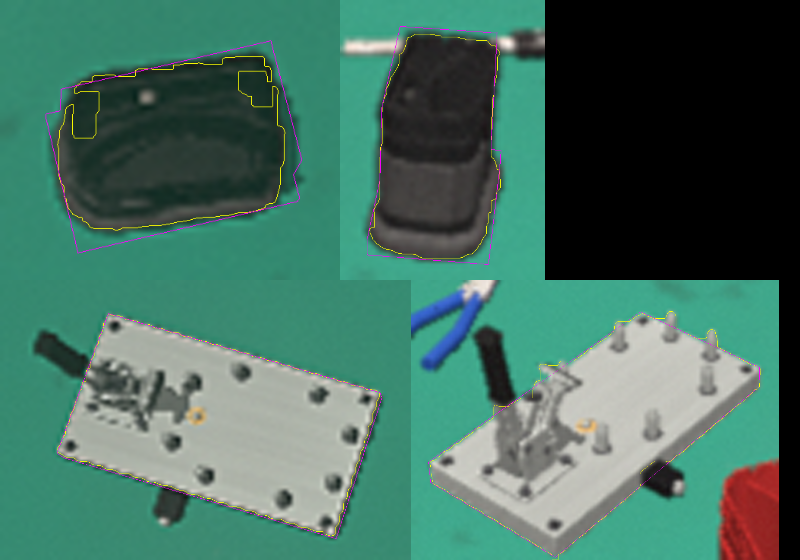

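The crop confirms the choice: black, alone, mouth up, with rounded corners. The fixture outline fits to about a pixel, with the clamp at its left end. The duct needs a rounded model and a simpler darkness mask, so I refit it.

```bash
cat >> h.py <<'E'
def rbox(a,b,z0,z1,r):
    t=np.linspace(0,2*np.pi,40,endpoint=False); c=np.c_[np.cos(t),np.sin(t)]*r
    q=np.vstack([c+[sx*(a-r),sy*(b-r)] for sx in(-1,1) for sy in(-1,1)])
    return np.vstack([np.c_[q,np.full(len(q),z)] for z in(z0,z1)])
def duct(r): return [rbox(.041,.066,0,.012,r),rbox(.034,.059,.012,.110,max(r-.007,.004))]
E
cat > fit2.py <<'E'
from h import *
I={c:cv2.imread(f"pics/{c}0.png") for c in("top","side")}
R={"top":(272,200,56,46),"side":(280,185,44,60)}; out=[]; M={}
for c in R: M[c]=largest(crop(I[c],R[c]).max(2)<(85 if c=="top" else 105))
for r in(.015,.022,.03):
  for cams in(("top","side"),("top",),("side",)):
    p,f=fit(duct(r),{c:M[c] for c in cams},R,[.495,-.3,.15]); print(r,cams,np.round(p,4),round(f,3))
    if len(cams)==2 and r==.022: best=p
for c in R:
    im=crop(I[c],R[c])
    cv2.drawContours(im,cv2.findContours(M[c],0,1)[0],-1,(0,255,255),1)
    cv2.drawContours(im,cv2.findContours(sil(c,duct(.022),best,R[c]),0,1)[0],-1,(255,0,255),1)
    out.append(cv2.resize(im,(int(im.shape[1]*480/im.shape[0])*3//4,360)))
cv2.imwrite("pics/fit1.png",np.hstack(out))
E
python3 fit2.py
```

```text
0.015 ('top', 'side') [ 0.4945 -0.2995  0.1707] 0.165
0.015 ('top',) [ 0.4949 -0.299   0.1524] 0.07
0.015 ('side',) [ 0.4941 -0.2991  0.1728] 0.091
0.022 ('top', 'side') [ 0.4946 -0.2996  0.1519] 0.14
0.022 ('top',) [ 0.4948 -0.2995  0.148 ] 0.055
0.022 ('side',) [ 0.4943 -0.299   0.155 ] 0.084
0.03 ('top', 'side') [ 0.4946 -0.2988  0.1243] 0.121
0.03 ('top',) [ 0.4953 -0.299   0.1188] 0.047
0.03 ('side',) [ 0.4945 -0.299   0.1213] 0.072
```

View pics/fit1.png

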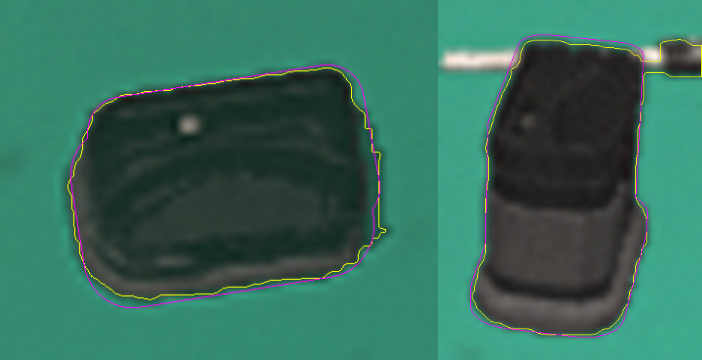

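```bash
cat >> h.py <<'E'
from scipy.spatial.transform import Rotation as Rn
def down(yaw,flip=0):
    a=yaw+np.pi*flip; c,s=np.cos(a),np.sin(a)
    q=Rn.from_matrix(np.array([[-s,c,0],[c,s,0],[0,0,-1.]])).as_quat(); return [q[3],q[0],q[1],q[2]]
DU=(.4947,-.299,.125); NE=np.array([.537,.0135,-.294])
def fx(x,y,z):return place(np.array([[x,y,z]]),NE)[0]
E
python3 - <<'E'
from h import *
for f in(0,1):
    for p in((DU[0],DU[1],.2),(DU[0],DU[1],.055)): print(f,np.round(bot.solve_ik(p,down(DU[2],f)),2))
    for z in(.2,.075): print(f,np.round(bot.solve_ik((NE[0],NE[1],z),down(NE[2],f)),2))
f=min((0,1),key=lambda f:abs(bot.solve_ik((NE[0],NE[1],.1),down(NE[2],f))[5]))
print("flip",f)
bot.set_gripper(1.0,30)
bot.move_pose([DU[0],DU[1],.19],down(DU[2],f))
print(bot.move_linear([DU[0],DU[1],.055],.1,until_force=8), bot.read_position())
bot.set_gripper(0.0,30); print(bot.read_gripper_width(),bot.read_finger_force())
bot.move_linear([DU[0],DU[1],.175],.12)
bot.move_pose([NE[0],NE[1],.175],down(NE[2],f))
for c in("top","side"): cv2.imwrite(f"pics/{c}1.png",bot.camera(c)[:,:,::-1])
print(bot.read_gripper_width(),bot.read_position(),bot.read_ft_force(),bot.read_clock())
im=cv2.imread("pics/side1.png")[150:350,150:400]; a=cv2.resize(im,None,fx=2,fy=2)
im=cv2.imread("pics/top1.png")[150:350,110:260]; cv2.imwrite("pics/c1.png",np.hstack([a,cv2.resize(im,None,fx=2,fy=2)]))
E
```

```text
0 [-0.67  0.4  -0.17  1.    0.    0.77]
0 [-0.67  0.55 -0.34  0.68  0.    0.77]
0 [-0.11  0.33 -0.28  0.97  0.    1.75]
0 [-0.11  0.46 -0.43  0.68  0.    1.75]
1 [-0.67  0.4  -0.17  1.    0.   -2.37]
1 [-0.67  0.55 -0.34  0.68  0.   -2.37]
1 [-0.11  0.33 -0.28  0.97  0.   -1.39]
1 [-0.11  0.46 -0.43  0.68  0.   -1.39]
flip 1
False [ 0.4951527  -0.2993545   0.05566021]
0.7918737646536527 27.406915426254272
0.794507516185809 [0.53723543 0.01232115 0.17490131] [ 0.14582857 -0.30463097 -0.92504228] 8.45
```

View pics/c1.png

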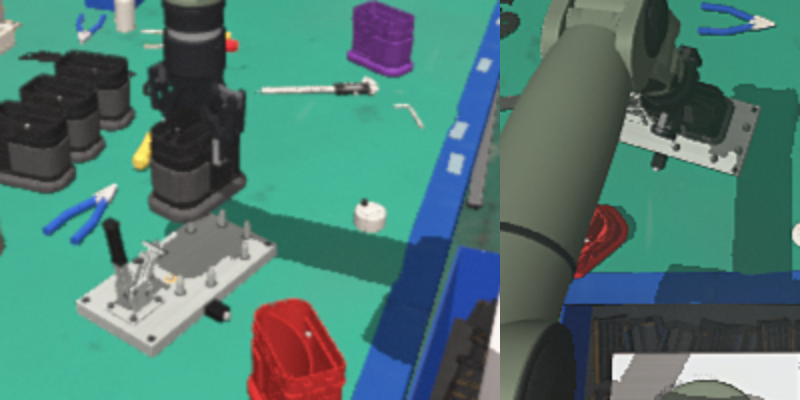

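The duct is held square and level above the nest. In the side crop the flange is at (195,205), directly over the pins. I lower it under force guard.

Run:
```python
from h import *
print(bot.read_position(),bot.read_tool_rot(),down(NE[2],1))
bot.move_linear([NE[0],NE[1],.112],.08)
p=bot.read_position(); print(p); e=NE[:2]-p[:2]
for c in("side",): cv2.imwrite(f"pics/{c}2.png",bot.camera(c)[:,:,::-1])
t=NE[:2]+e*(np.abs(e).max()<.003)
hit=bot.move_linear([t[0],t[1],.0755],.025,until_force=7)
print(hit,bot.read_position(),bot.read_ft_force(),bot.read_moment(),bot.read_clock())
cv2.imwrite("pics/side3.png",bot.camera("side")[:,:,::-1])
a=[cv2.resize(cv2.imread(f"pics/side{i}.png")[190:330,180:310],None,fx=3,fy=3) for i in(2,3)]
cv2.imwrite("pics/c2.png",np.hstack(a))
```

```text
[0.53723543 0.01232115 0.17490131] [-7.11802981e-05 -5.95256525e-01  8.03535715e-01 -1.39454336e-04] [np.float64(0.0), np.float64(-0.5959098494022078), np.float64(0.8030513379513405), np.float64(0.0)]
[0.53744185 0.01345125 0.11241033]
True [0.53574135 0.01203052 0.0916376 ] [-0.35415881 -0.83277128 -1.63720018] [-0.33713461 -0.03935349 -0.07714257] 10.2917
```

View pics/c2.png

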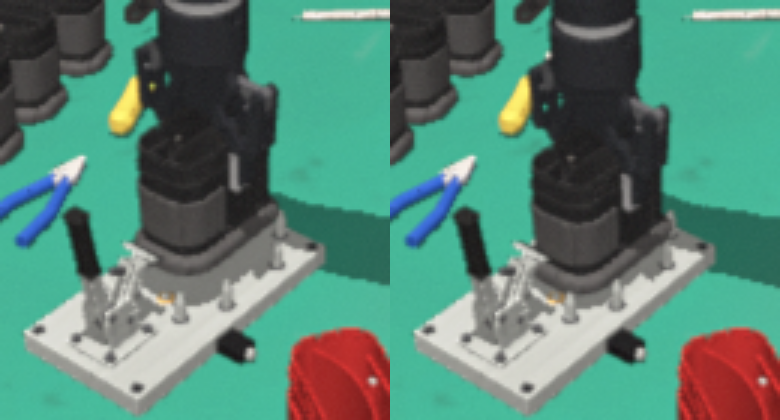

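Run:
```python
from h import *
yw=Rn.from_euler('z',NE[2]).as_matrix()
def st():
    p=bot.read_position(); F=bot.read_ft_force(); 
    print(np.round(p,4),"F(fix)",np.round(yw.T@F,1),"M(fix)",np.round(yw.T@bot.read_moment(),2)); return p,F
p,F=st()
q=p.copy(); q[2]+=.012; bot.move_linear(q,.05); st()
```

```text
[0.5356 0.012  0.0917] F(fix) [-0.4 -1.9 -1.5] M(fix) [-0.36 -0.13 -0.05]
[0.5362 0.0121 0.1043] F(fix) [-0.1 -0.1 -1.7] M(fix) [ 0.05 -0.02 -0.03]
```

```bash
cat >> h.py <<'E'
yw=Rn.from_euler('z',NE[2]).as_matrix()
def st(t=""):
    p=bot.read_position(); F=yw.T@bot.read_ft_force(); f=yw.T@(p-[NE[0],NE[1],0])*1000
    print(t,"pos(fix,mm)",np.round(f,1),"F",np.round(F,1),"M",np.round(yw.T@bot.read_moment(),2),round(bot.read_clock(),1)); return f,F
def go(x,y,z,v,uf=None): 
    return bot.move_linear(fx(x/1000,y/1000,z/1000),v,rotation=down(NE[2],1),until_force=uf)
E
python3 - <<'E'
from h import *
x,y=-.4,-2.2
for k in range(5):
    go(x,y,98,.04); st("above")
    hit=go(x,y,75.5,.025,6); f,F=st(f"down {hit}")
    if f[2]<82: break
    y+=np.clip(F[1],-1.5,1.5)*.5; x+=np.clip(F[0],-1.5,1.5)*.5
cv2.imwrite("pics/side4.png",bot.camera("side")[:,:,::-1])
E
```

```text
above pos(fix,mm) [-1.  -2.4 97.4] F [-0.5 -0.3 -0.9] M [ 0.03  0.01 -0.04] 11.0
down True pos(fix,mm) [-0.5 -2.3 75.9] F [-0.3  0.4  4.5] M [-0.04 -0.03  0.03] 11.9
```

The duct has gone down between the pins: the tool is at 75.9 mm, and the 4.5 N reading is the plunger. I release it, retreat, check, and measure the handle angle.

Run:
```python
from h import *
print(go(-.5,-2.3,75.2,.02,6)); st("low")
bot.set_gripper(1.0); st("released")
go(-.5,-2.3,180,.15)
go(0,150,230,.25); st("up")
for c in("side","top"): cv2.imwrite(f"pics/{c}5.png",bot.camera(c)[:,:,::-1])
for q in(0,.05,.1,.15,.2):
    a=np.radians(86)-q
    print(q,[np.round(proj("side",[fx(0,.138+r*np.cos(a),.057+r*np.sin(a))])[0],1).tolist() for r in(.042,.11)])
a=cv2.resize(cv2.imread("pics/side5.png")[225:335,180:310],None,fx=3.5,fy=3.5,interpolation=cv2.INTER_CUBIC)
b=cv2.resize(cv2.imread("pics/top5.png")[165:275,150:250],None,fx=3.4,fy=3.5)
cv2.imwrite("pics/c5.png",np.hstack([a,b]))
```

```text
False
low pos(fix,mm) [-0.5 -2.3 75.9] F [-0.9 -1.   7.8] M [-0.2   0.57 -0.06] 12.2
released pos(fix,mm) [-0.7 -2.2 74.9] F [ 0.  -0.9 -0.5] M [-0.02  0.02  0.05] 12.5
up pos(fix,mm) [ -0.6 149.1 228.8] F [ 0.2 -0.5  0.2] M [-0.01  0.02 -0.  ] 14.2
0 [[210.4, 279.9], [207.1, 257.5]]
0.05 [[209.8, 280.4], [205.4, 258.8]]
0.1 [[209.1, 281.0], [203.7, 260.2]]
0.15 [[208.5, 281.5], [202.0, 261.7]]
0.2 [[207.9, 282.1], [200.4, 263.2]]
```

View pics/c5.png

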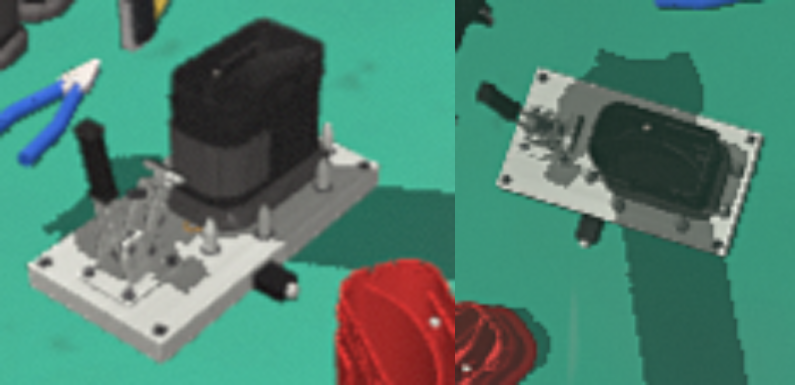

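The duct stands seated inside the pins, in the side crop at (245,130). The sleeve runs from about (205.7,261) to (210,281) px, so the lever is near 0.05 rad. Next I pinch the sleeve and swing it down in an arc.

Run:
```python
from h import *
def g(q,r=85):
    a=np.radians(86)-q; return 138+r*np.cos(a),57+r*np.sin(a)-19
y,z=g(.05); go(0,y,z+45,.15); print(go(0,y,z,.08,8)); st("at grip")
bot.set_gripper(0.0,20); print(bot.read_gripper_width()*85,bot.read_finger_force()); st("pinched")
for q in np.linspace(.05,1.52,13)[1:]:
    y,z=g(q)
    hit=go(0,y,z,.06,35); st(f"q={q:.2f} {hit}")
    if hit: break
cv2.imwrite("pics/side6.png",bot.camera("side")[:,:,::-1])
```

```text
False
at grip pos(fix,mm) [  0.3 148.3 122.7] F [0.6 0.1 0.1] M [0.04 0.   0.01] 15.5
17.5563788637648 23.895791172981262
pinched pos(fix,mm) [ -1.5 148.4 122.6] F [-4.7  0.5  4.3] M [0.02 0.81 0.  ] 16.1
q=0.17 False pos(fix,mm) [ -1.5 158.4 120.4] F [-5.4 -0.5  3.4] M [-0.19  0.97 -0.04] 16.5
q=0.29 False pos(fix,mm) [ -1.5 168.3 117. ] F [-5.3  1.1  1.5] M [-0.05  0.84 -0.01] 16.8
q=0.42 False pos(fix,mm) [ -1.5 177.8 112.5] F [-5.  -0.4  1. ] M [-0.08  0.88  0.02] 17.1
q=0.54 False pos(fix,mm) [ -1.5 186.7 107. ] F [-4.4  0.6  0.7] M [0.07 0.94 0.05] 17.4
q=0.66 False pos(fix,mm) [ -1.5 194.9 100.5] F [-5.2  1.4  0.1] M [ 0.16  0.93 -0.01] 17.8
q=0.79 False pos(fix,mm) [ -1.5 202.2  93. ] F [-4.7  0.2 -1.1] M [0.13 0.91 0.01] 18.1
q=0.91 False pos(fix,mm) [ -1.5 208.5  84.7] F [-4.4  0.5 -0.8] M [0.17 0.91 0.  ] 18.4
q=1.03 False pos(fix,mm) [ -1.5 213.9  75.8] F [-5.3  1.2 -0.4] M [ 0.21  0.94 -0.05] 18.7
q=1.15 False pos(fix,mm) [ -1.5 218.1  66.4] F [-6.1  0.6  0.1] M [ 0.2   1.04 -0.02] 19.1
q=1.28 False pos(fix,mm) [ -1.5 221.1  56.4] F [-4.8  1.2 -0.1] M [ 0.25  0.97 -0.07] 19.4
q=1.40 False pos(fix,mm) [ -1.5 223.   46.1] F [-4.9  2.  -0.5] M [ 0.38  0.98 -0.02] 19.7
q=1.52 False pos(fix,mm) [ -1.5 223.4  35.6] F [-4.8  2.3 -2.1] M [ 0.37  0.94 -0.06] 20.0
```

Run:
```python
from h import *
print(go(-1.5,223.4,31,.03,12)); st("push")
bot.set_gripper(0.8); st("open")
go(-1.5,223.4,110,.12)
go(0,223,210,.25)
bot.move_pose([.3,-.3,.25],down(0,1)); bot.wait(.5)
for c in("side","top"): cv2.imwrite(f"pics/{c}7.png",bot.camera(c)[:,:,::-1])
a=cv2.resize(cv2.imread("pics/side7.png")[215:335,160:310],None,fx=3,fy=3,interpolation=cv2.INTER_CUBIC)
b=cv2.resize(cv2.imread("pics/top7.png")[140:260,130:245],None,fx=3,fy=3)
cv2.imwrite("pics/c7.png",np.hstack([a,b])); st()
for q in(1.37,1.5): print(q,[np.round((proj("side",[fx(0,.138+r*np.cos(np.radians(86)-q),.057+r*np.sin(np.radians(86)-q))])[0]-[160,215])*3).tolist() for r in(.042,.11)])
```

```text
True
push pos(fix,mm) [ -1.5 223.5  33.9] F [-1.9 -0.   6.1] M [-0.14  0.15 -0.02] 20.3
open pos(fix,mm) [ -3.5 223.   32.2] F [-0.6 -0.7  0.4] M [ 0.03  0.01 -0.  ] 20.8
 pos(fix,mm) [-136.  -368.7  250. ] F [ 0.3  0.2 -0.5] M [0.01 0.01 0.  ] 25.0
1.37 [[119.0, 256.0], [53.0, 295.0]]
1.5 [[119.0, 262.0], [53.0, 310.0]]
```

View pics/c7.png

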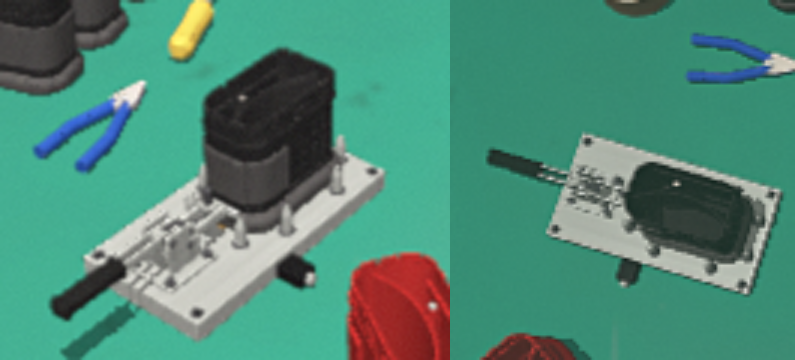

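The duct is upright in the pins, with the clamp foot on its flange at (225,215). The handle looks level, from (120,265) to (57,305). I confirm it is at the stop by touching the sleeve from above with shut fingers: about 64 mm means locked, about 75 mm means dead centre.

Run:
```python
from h import *
bot.set_gripper(0.0)
bot.move_pose(fx(0,.223,.16),down(NE[2],1))
go(0,223,85,.1); print(go(0,223,52,.02,8)); st("touch")
go(0,223,160,.15); bot.move_pose([.3,-.3,.25],down(0,1)); bot.wait(.5)
bot.camera("side"); bot.camera("top")
for c in("side","top"):
    for t in("counter","nipper","screwdriver"): print(c,t,[np.round(d["bbox"]).tolist() for d in bot.search_frame(c,t)][:1])
print(bot.read_clock())
```

```text
True
touch pos(fix,mm) [ -0.  223.   64.2] F [-1.4 -1.1  6.6] M [-0.18  0.23 -0.  ] 29.8
side counter [[329.0, 248.0, 10.0, 21.0]]
side nipper [[173.0, 242.0, 35.0, 30.0]]
side screwdriver [[219.0, 214.0, 10.0, 22.0]]
top counter [[255.0, 261.0, 16.0, 14.0]]
top nipper [[211.0, 152.0, 34.0, 14.0]]
top screwdriver [[265.0, 156.0, 27.0, 9.0]]
33.6583
```

The touch came at 64.2 mm, so the handle is at its stop. The bystanders have not moved.

```bash
python3 -c "
from cell import bot
print(bot.close_job())"
```

```text
the job is handed in; nothing more can be done
None
```

The job is handed in at about 34 s: the duct was lowered gently into the nest over the plunger, the clamp handle is down at its stop past dead centre, and the nippers, counter and screwdriver were not moved; the plunger switch itself was not read directly.

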